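Roll two dowels onto the pick-up line

TASK

On the rubber-topped staging plate lie two steel dowels. With the fingers, without gripping or lifting anything, push the thicker dowel so that it rolls to the white line and lies centred over it and parallel to it; once it lies there, roll the thinner dowel onto the line in the same way. Both are left lying still on the line, and the posts and the block that stand beside the plate stay where they are.

Things in the scene. Friction and masses are not known exactly. Their poses are not given: they have to be found in the camera images.
- plate: staging plate fixed on the table: aluminium, 150 x 240 mm, with black rubber inlay (144 x 222 mm), its top 8 mm above the table. Origin: centre of its underside, on the table; z up; x along the white line (150 mm side); y is the rolling direction (240 mm side). At each y end a stop, 8 mm wide, stands 3 mm above the rubber. Place and yaw vary.
- line_mid (a point): middle of the white line, on top of the rubber (8 mm above the table); axes as the plate's. The line is 3 mm wide, runs along the plate's x across the whole inlay, half-way between the two stops, and is flat paint.
- dowel_thick: thicker steel dowel, 24 mm diameter, 50 mm long, 0.17 kg, lying on the rubber. Origin on its axis half-way along (20 mm above table); x along the dowel, y and z turn as it rolls. Starts 55 to 85 mm to either side of the line, about parallel to it. Oiled (friction 0.25): pushed from behind by a fingertip reaching down to mid-height it rolls ahead of the finger; let go at 2 cm/s it rolls on about 1 mm.
- dowel_thin: thinner steel dowel, 16 mm diameter, 50 mm long, 0.08 kg; origin on its axis half-way along it (16 mm above the table); axes and behaviour as the thicker one's. Starts 55 to 85 mm from the line, on the other side of it and in the other half of the plate than the thicker one.
- post_a: bystander: white plastic post, 15 mm diameter, 26 mm high, standing loose on the table just beyond the +y end of the plate; origin at the centre of its foot.
- post_b: bystander: a second such post, just beyond the -y end of the plate; origin at the centre of its foot.
- gauge_block: bystander: ground block 25 x 40 x 35 mm high, standing loose on the table beyond the -y end of the plate; origin at the centre of its underside.
Mind the look-alikes: they are no part of the job. What is shaped like the dowel_thick but purple or yellow is not meant.

How it is judged:
On the way, in this order (a step that is already met when the one before it is completed fails the run):
1. the thicker dowel has rolled over by about half a turn (angle between dowel_thick's own z axis and vertical above 2.3 rad), for 0.04 s.
2. the thicker dowel lies on the line (y of dowel_thick in the frame of plate between -0.006 and 0.006 m and angle between the x axis of dowel_thick and the x axis of plate, either way round below 0.2 rad and x of dowel_thick in the frame of plate between -0.06 and 0.06 m and z of dowel_thick in the frame of plate between 0.017 and 0.023 m and linear speed of dowel_thick below 0.01 m/s), for 0.2 s.
3. the thinner dowel has rolled over by about half a turn (angle between dowel_thin's own z axis and vertical above 2.3 rad), for 0.04 s.
4. the thinner dowel lies on the line (y of dowel_thin in the frame of plate between -0.006 and 0.006 m and angle between the x axis of dowel_thin and the x axis of plate, either way round below 0.2 rad and x of dowel_thin in the frame of plate between -0.06 and 0.06 m and z of dowel_thin in the frame of plate between 0.013 and 0.019 m and linear speed of dowel_thin below 0.01 m/s), for 0.2 s.
At the end, for the whole second after the job is handed in: both dowels rest on the rubber with their middles within 6 mm of the line, within 0.2 rad of parallel to it and within 60 mm of the line's middle along it, slower than 10 mm/s; posts and block within 15 mm of where they stood (all of step 2 and all of step 4 and distance of each of post_a, post_b, gauge_block from where it was at the start of the episode below 0.015 m); the robot touches nothing.
It fails at once if the thicker dowel is lifted (more than 8 mm above its rest height on the rubber) (z of dowel_thick in the frame of plate above 0.028 m).
It fails at once if the thinner dowel is lifted (more than 8 mm above its rest height on the rubber) (z of dowel_thin in the frame of plate above 0.024 m).
It fails at once if the post at the +y end is pushed aside (15 mm) or lifted (distance of post_a from where it was at the start of the episode above 0.015 m).
It fails at once if the post at the -y end is pushed aside (15 mm) or lifted (distance of post_b from where it was at the start of the episode above 0.015 m).
It fails at once if the block is pushed aside (15 mm) or lifted (distance of gauge_block from where it was at the start of the episode above 0.015 m).
It also fails if it takes over 54 s, if anything falls off the work surface, if the arm or the gripper's body presses on something with over 40 N, if the wrist force passes 120 N, or if a joint passes its speed limit or range.

ROBOT

A 6-joint arm with a two-finger parallel gripper is mounted at the origin on a cart in front of the work surface, level with it; the furniture and walls round the work are solid. World frame = base frame: x ahead of the robot, y to its left, z up, the work surface at z = 0. Lengths are in m, angles in rad, forces in N, time in s.
With the tool pointing down it reaches from about 0.25 to 0.775 m from the base axis. Payload 4 kg.
Tool frame: the origin (TCP) lies at the very end of the fingers, on their centre line; the grasp point (between the pads) lies 19 mm behind it (hold_point_z is the z of the grasp point in the tool frame, in m); z points along the fingers, y is the line along which they close (so a half turn about z gives the same grasp; the last joint's range is limited). The gripper opens to 94 mm and grips with 3 to 60 N. Pads are 16 mm wide; open, the fingers measure 119 mm over their backs; the gripper's body (75 mm by 177 mm) begins 78 mm behind the grasp point.
Start: joints at [1.186, 0.087, 1.371, -0, 1.684, -0.103], TCP at [0.153, 0.528, 0.206] pointing down, gripper open.
Joint ranges: [-3.1, 3.1], [-0.76, 2.03], [0.27, 2.55], [-1.08, 4.22], [0.17, 2.65], [-2.57, 2.57]. Speed limits (rad/s): [2.79, 2.79, 3.14, 3.14, 3.14, 3.14].

INTERFACE

Orientations are given as a rotation vector (axis times angle).
In Python, from bench import sense, get_image, job_done, hold_point_z gives the robot as it stands.
- The arm moves only by the shell command python3 -m handwheel 'ROWS' [FORCE]. ROWS is JSON, a list of rows, each an object with "delta_pos": the shift along the tool's x, y, z in m, a list of three; "twist": the turn about the tool's z in degrees; "jaw": the gripper's target within -1 to 1 (shut at 1, half-way at 0, fully open at -1). In form: [{"delta_pos": [x, y, z], "twist": twist, "jaw": jaw}, ...]. A call has 1 to 20 rows; each row is the pose to reach, as a shift and turn from the pose commanded when the call began, along the tool's axes at that moment; what a row does not reach only later rows make up. A row lasts 1/10 s, in which the tool goes at most 50 mm and 8.59 degrees, less where a joint would pass 70% of its speed; a pose out of reach is approached as far as the arm can. A call with a gripper value outside its range is refused whole. The fingers move at their own pace and stop on an object; FORCE is the grip in N (left out, the last holds). Time passes only in rows, so rows that repeat a pose let the fingers close. It gives the time, the measured TCP pose, the force, the opening and the grip force at its end, in the units of the state.
- sense(): the state, without advancing time (a new reading comes with each control period).
- get_image(name): name is "side" or "top"; returns a dict with "image" (420x560x3 uint8, red, green, blue), "depth" (420x560 float32, m along the optical axis (not along the pixel's ray), 0 where there is no reading), "fov_y" (degrees; the focal length in pixels is half the picture's height over the tangent of half this angle, whatever the lens; pixels are square), "cx", "cy" (the principal point, pixels), "k1" (the pictures are not rectified: a ray, as slopes to the right and down, at radius r is drawn at 1 + k1 r^2 times it, then the intrinsics apply), "R" (3x3) and "t" (3): a world point X has camera coordinates R X + t. Camera axes: x right, y down, z forward; pixel columns grow to the right and rows downward; lengths in m; the calibration is good to about 2 mm. A picture is of the moment at which its call begins.
- job_done(): hands the job in; it is judged then, once.
The state is a dict: "time": time; "joint_positions": joint angles; "joint_vel": joint speeds; "joint_torque": joint torques, N m; "position": TCP position; "tool_rot": TCP orientation; "force": force on the tool from outside, world axes, zero at the start; "wrist_torque": the same for the moment, N m; "width": finger opening in m; "finger_force": force on a finger pad.
Only numpy, scipy, OpenCV 4.12 (cv2) and the standard library are available. Lean on these libraries where they do the work, as an engineer would, in place of code of your own. Each camera call takes 0.05 s, during which the arm holds its last target. There are 200 camera calls.

## Working session

There is one attempt and no reset: what is moved stays moved. The work goes in short steps, Python scripts to look and compute and a shell command to move; the robot and the scene stay as the last step left them, time stands still between calls to the robot, and variables do not carry over. Pictures are saved under pics/ and viewed, at most 10 in all, crops included, and the job is handed in when it is done.

```bash
mkdir -p pics; ls; cat > h.py <<'E'
import numpy as np, cv2
from bench import sense, get_image, job_done, hold_point_z
def K(g):
    f=g['image'].shape[0]/2/np.tan(np.radians(g['fov_y'])/2); return f
def ray(g,u,v):
    f=K(g); d=np.array([(u-g['cx'])/f,(v-g['cy'])/f]); s=d.copy()
    for _ in range(20): s=d/(1+g['k1']*(s@s))
    R=np.array(g['R']);t=np.array(g['t'])
    return -R.T@t, R.T@np.array([s[0],s[1],1.])
def onz(g,u,v,z):
    o,d=ray(g,u,v); return o+d*(z-o[2])/d[2]
def proj(g,X):
    p=np.array(g['R'])@np.array(X)+np.array(g['t']); s=p[:2]/p[2]; s=s*(1+g['k1']*(s@s)); f=K(g)
    return s*f+[g['cx'],g['cy']]
def save(n,im): cv2.imwrite('pics/'+n+'.png',im[...,::-1])
E
python3 - <<'E'
from h import *
import pickle
for n in('side','top'):
    g=get_image(n); save(n+'0',g['image']); pickle.dump(g,open(n+'0.pkl','wb'))
    print(n,-np.array(g['R']).T@np.array(g['t']),g['fov_y'],g['k1'])
s=sense();print(s['position'],s['tool_rot'],s['width'],s['time'],s['force'],hold_point_z)
E
```

```text
pics
side [ 0.44123717 -0.7035002   0.40297385] 47.929868347193434 -0.09876284223817254
top [0.41271378 0.00813799 0.98023627] 47.18935816078621 -0.1507722218900734
[0.15275953 0.52784425 0.20442311] [-4.41127587e-01 -3.10999478e+00  3.01750230e-03] 0.09424466649417486 0.1 [ 0.10609276 -0.24102967  0.3992339 ] -0.0188
```

View pics/top0.png

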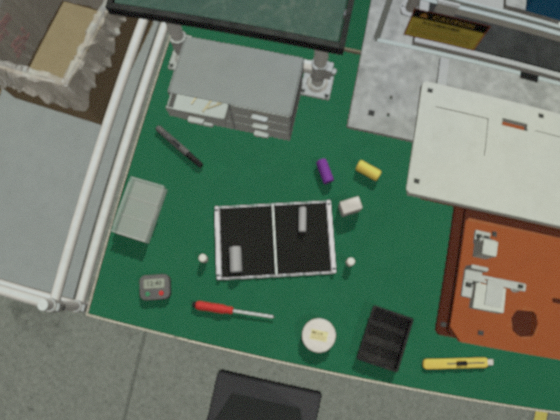

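View pics/side0.png

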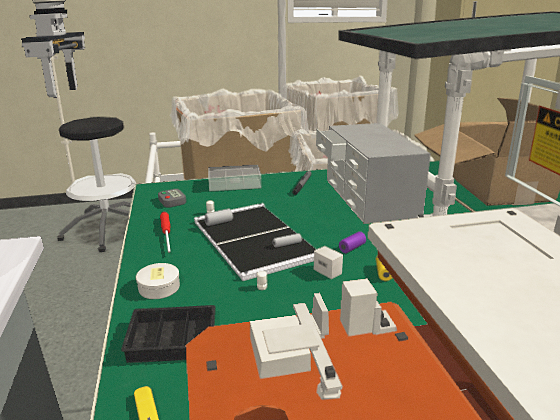

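The top view shows the plate at about (275,240) with the white line at x≈274. Post_a is at (203,258), post_b at (351,262) and the block at (350,206), so plate +y points left in the image. There are four cylinders:
- Grey at (235,258): the wider one, on the plate.
- Grey at (302,219): the slimmer one, on the plate.
- Purple at (324,170) and yellow at (369,170): decoys, off the plate.

The grey pair on the plate fits the description, with the left one thick and the right one thin.

```bash
cat > meas.py <<'E'
from h import *
def measure(g,verbose=True):
    im=g['image']; hsv=cv2.cvtColor(im,cv2.COLOR_RGB2HSV)
    # plate rectangle: non-green blob around (275,240)
    dark=((hsv[...,2]<70)&(hsv[...,1]<120)).astype(np.uint8)
    return hsv,dark
E
python3 - <<'E'
from h import *
import pickle
g=pickle.load(open('top0.pkl','rb'))
im=g['image']; c=im[190:290,195:370]; save('crop0',cv2.resize(c,None,fx=4.5,fy=4.5,interpolation=cv2.INTER_CUBIC))
gray=cv2.cvtColor(im,cv2.COLOR_RGB2GRAY)
hsv=cv2.cvtColor(im,cv2.COLOR_RGB2HSV)
for v in (225,240,250): print(v,gray[v,210:342].tolist())
ng=np.zeros(gray.shape,np.uint8); ng[195:285,205:345]=255
m=((hsv[...,1]<60)&(ng>0)|((gray<45)&(ng>0))).astype(np.uint8)
n,l,st,ce=cv2.connectedComponentsWithStats(m)
for i in range(1,n):
    if st[i,4]>200: print(st[i],ce[i])
i=1+np.argmax(st[1:,4]); ys,xs=np.where(l==i)
r=cv2.minAreaRect(np.c_[xs,ys].astype(np.float32)); b=cv2.boxPoints(r); print(r)
print([onz(g,*p,0.008).round(4) for p in b])
E
```

```text
225 [77, 78, 77, 83, 127, 179, 200, 204, 195, 162, 102, 48, 45, 41, 44, 35, 37, 37, 37, 44, 39, 40, 44, 38, 37, 40, 37, 42, 37, 35, 40, 40, 38, 36, 38, 44, 30, 43, 28, 42, 44, 35, 40, 37, 44, 41, 41, 36, 44, 35, 36, 35, 36, 41, 43, 38, 37, 37, 33, 34, 39, 65, 129, 169, 154, 97, 48, 33, 38, 37, 42, 42, 33, 38, 39, 32, 40, 37, 39, 36, 36, 40, 33, 29, 41, 41, 36, 44, 85, 125, 149, 163, 168, 168, 150, 130, 85, 45, 32, 41, 41, 36, 38, 35, 48, 35, 39, 38, 32, 43, 35, 41, 38, 38, 39, 34, 45, 94, 151, 194, 202, 193, 157, 106, 66, 60, 57, 58, 61, 57, 53, 58]
240 [77, 81, 77, 73, 80, 135, 182, 201, 197, 174, 121, 65, 38, 40, 36, 37, 46, 41, 41, 39, 38, 39, 41, 37, 38, 44, 38, 39, 43, 45, 34, 41, 36, 43, 41, 37, 39, 38, 40, 38, 44, 43, 44, 38, 42, 35, 27, 42, 30, 32, 42, 38, 43, 39, 37, 40, 45, 36, 34, 41, 35, 37, 69, 141, 181, 156, 95, 49, 40, 39, 34, 43, 39, 39, 46, 37, 35, 35, 40, 38, 41, 36, 37, 47, 42, 42, 43, 35, 35, 36, 36, 35, 38, 36, 39, 35, 43, 41, 39, 41, 40, 41, 33, 46, 41, 44, 37, 46, 34, 27, 36, 38, 42, 34, 46, 38, 41, 48, 87, 155, 196, 203, 200, 172, 128, 86, 82, 82, 83, 81, 81, 
[... 157 characters left out ...]
 35, 40, 40, 40, 35, 35, 38, 44, 33, 38, 38, 37, 42, 41, 39, 37, 37, 36, 41, 37, 38, 44, 35, 38, 34, 39, 37, 35, 33, 46, 95, 156, 178, 135, 64, 41, 34, 34, 33, 40, 36, 39, 37, 37, 36, 35, 31, 34, 36, 32, 38, 40, 33, 40, 42, 33, 38, 39, 38, 41, 41, 37, 43, 43, 37, 41, 39, 40, 40, 39, 40, 41, 39, 32, 42, 42, 40, 38, 41, 39, 41, 37, 32, 33, 32, 56, 103, 161, 197, 204, 192, 154, 106, 77, 77, 81, 75, 81, 76]
[ 214  199  123   82 8964] [274.01093262 239.95069166]
((273.94061279296875, 239.65185546875), (75.45741271972656, 121.30939483642578), 86.90594482421875)
[array([0.5889, 0.1989, 0.008 ]), array([ 0.6565, -0.0439,  0.008 ]), array([ 0.5052, -0.0823,  0.008 ]), array([0.44  , 0.1532, 0.008 ])]
```

View pics/crop0.png

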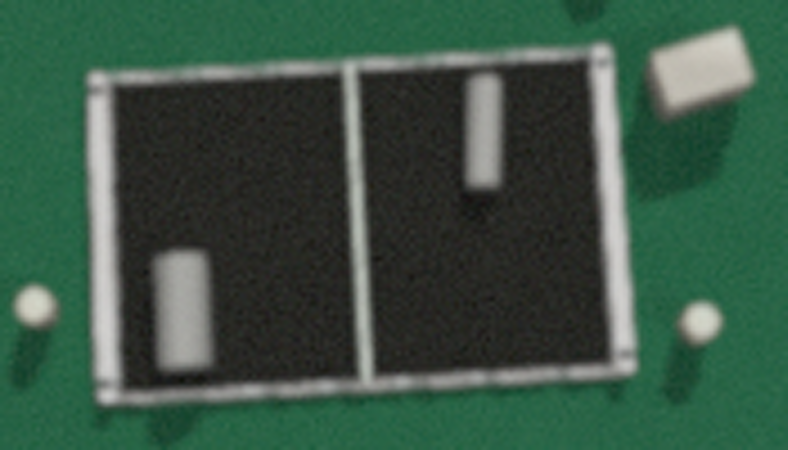

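The enlarged crop confirms it: the wide dowel is at crop (183,310), about 12 px across, and the thin one at (483,130), about 8 px across. Next I measure their poses, the plate and the heights of the surroundings.

```bash
cat > meas.py <<'E'
from h import *
def wc(g,z,m,): 
    ys,xs=np.where(m); return np.array([onz(g,x,y,z)[:2] for x,y in zip(xs,ys)])
def line(g):
    gray=cv2.cvtColor(g['image'],cv2.COLOR_RGB2GRAY).astype(float); P=[]
    for v in range(210,271):
        u0=int(round(272.5+(v-210)*.065)); s=gray[v,u0-5:u0+6]-50; s[s<0]=0
        if s.sum()>200 and s.max()>60: P.append(onz(g,u0-5+(s*np.arange(11)).sum()/s.sum(),v,.008)[:2])
    return np.array(P)
def plate():   # from initial picture
    import pickle; g=pickle.load(open('top0.pkl','rb')); P=line(g)
    vx,vy,x0,y0=cv2.fitLine(P.astype(np.float32),cv2.DIST_HUBER,0,.01,.01).ravel()
    ex=np.array([vx,vy]); ex*=np.sign(ex[0]); ey=np.array([-ex[1],ex[0]])
    # midpoint along the line: outer corners of plate (crop pixels /4.5 + offset)
    C=np.array([[88,74],[611,46],[636,374],[98,404]])/4.5+[195,190]-.4
    W=np.array([onz(g,*c,.010)[:2] for c in C]); c=W.mean(0)
    p=np.array([x0,y0]); mid=p+ex*((c-p)@ex)
    return mid,ex,ey,(c-p)@ey,W
if __name__=='__main__':
    import pickle
    mid,ex,ey,off,W=plate(); print('mid',mid,'yaw deg',np.degrees(np.arctan2(ex[1],ex[0])),'corner-off',off)
    g=pickle.load(open('top0.pkl','rb'))
    print('sides',[round(float(np.linalg.norm(W[i]-W[i-1])),4) for i in range(4)])
    gray=cv2.cvtColor(g['image'],cv2.COLOR_RGB2GRAY)
    for nm,(x0,x1,y0,y1),z in(('thick',(225,248,240,277),.020),('thin',(293,311,203,236),.016)):
        m=np.zeros(gray.shape,bool); m[y0:y1,x0:x1]=gray[y0:y1,x0:x1]>100
        k=cv2.connectedComponentsWithStats(m.astype(np.uint8)); i=1+np.argmax(k[2][1:,4]); print(nm,k[2][i])
        P=((wc(g,z,k[1]==i)-mid)@np.c_[ex,ey]); e=P.max(0)-P.min(0)
        r=cv2.minAreaRect((P*1000).astype(np.float32)); w=np.linalg.eigh(np.cov(P.T))[1][:,1]
        print(nm,'centre mm',P.mean(0)*1000,'rect',r,'ang',np.degrees(np.arctan2(w[1],w[0])))
    for nm,u,v,z in(('post_a',203,257.5,.026),('post_b',350.5,261.5,.026),('block',350,205,.035)):
        print(nm,((onz(g,u,v,z)[:2]-mid)@np.c_[ex,ey])*1000)
    D=g['depth'];o,_=ray(g,0,0); pts=[]
    for v in range(60,330,1):
        for u in range(150,420,1):
            d=D[v,u]
            if d>0:
                oo,r=ray(g,u,v); X=oo+r*d
                if X[2]>.06: pts.append([*((X[:2]-mid)@np.c_[ex,ey]),X[2]])
    pts=np.array(pts); near=pts[(abs(pts[:,1])<.2)]
    print('tall things min x', near[:,0].min(), near[np.argsort(near[:,0])[:3]], near[near[:,0]>0][:,2].max())
E
python3 meas.py
```

```text
mid [0.54766909 0.05612861] yaw deg 15.625537 corner-off -0.00022607371718923958
sides [0.151, 0.2412, 0.1508, 0.2408]
thick [230 246  12  26 284]
thick centre mm [-36.75062809  79.67622709] rect ((-36.28847122192383, 79.15337371826172), (22.043590545654297, 50.38837432861328), 87.91381072998047) ang -179.87819520623626
thin [299 206   7  25 169]
thin centre mm [ 38.35387699 -59.22177567] rect ((39.29881286621094, -59.209388732910156), (12.314094543457031, 49.9665412902832), 86.19845581054688) ang 175.88615130855254
post_a [-31.68616097 143.46412842]
post_b [ -56.28996647 -149.52062926]
block [  56.67151111 -156.88685912]
tall things min x 0.2101514685526411 [[ 0.21015147 -0.19610561  0.06186631]
 [ 0.21053745 -0.18363013  0.06240007]
 [ 0.21069808 -0.19215844  0.06095587]] 0.1406174797243286
```

```bash
cat > go.py <<'E'
from h import *; from meas import plate; import sys
from scipy.spatial.transform import Rotation as Ro
mid,ex,ey,_,_=plate()
s=sense(); R=Ro.from_rotvec(s['tool_rot']).as_matrix(); p=np.array(s['position'])
q=(p[:2]-mid)@np.c_[ex,ey]
print('t',round(s['time'],2),'plate xy mm',(q*1000).round(1),'z',(p[2]*1000).round(1),'F',np.round(s['force'],1),'w',round(s['width'],4),'tilt',R[:2,2].round(4),'j6',round(s['joint_positions'][5],3))
a=np.arctan2(R[1,1],R[0,1]); t=np.arctan2(ex[1],ex[0])
for k in(0,np.pi): print('twist deg (tool z down):',np.degrees(-((t+k-a+np.pi)%(2*np.pi)-np.pi)).round(2))
P=R.T[:, :2]@np.c_[ex,ey]; print('tool per plate ex',P[:,0].round(4),'ey',P[:,1].round(4))
if len(sys.argv)>3:
    tx,ty,tz=[float(v)/1000 for v in sys.argv[1:4]]; d=np.r_[mid+ex*tx+ey*ty,tz]-p; print('delta tool mm',(R.T@d*1000).round(1))
E
python3 go.py -36.5 104 80
```

```text
t 0.1 plate xy mm [-253.3  560.7] z 204.4 F [ 0.1 -0.2  0.4] w 0.0942 tilt [-0.0007 -0.0018] j6 -0.103
twist deg (tool z down): 58.23
twist deg (tool z down): -121.77
tool per plate ex [-0.8502  0.5265 -0.0012] ey [ 0.5265  0.8502 -0.0016]
delta tool mm [-424.7 -273.8  124.9]
```

```bash
python3 -m handwheel '[{"delta_pos":[-0.2,-0.13,0.04],"twist":30,"jaw":0.57},{"delta_pos":[-0.2,-0.13,0.04],"twist":30,"jaw":0.57},{"delta_pos":[-0.2,-0.13,0.04],"twist":30,"jaw":0.57},{"delta_pos":[-0.2,-0.13,0.04],"twist":30,"jaw":0.57},{"delta_pos":[-0.425,-0.274,0.1],"twist":58.2,"jaw":0.57},{"delta_pos":[-0.425,-0.274,0.1],"twist":58.2,"jaw":0.57},{"delta_pos":[-0.425,-0.274,0.1],"twist":58.2,"jaw":0.57},{"delta_pos":[-0.425,-0.274,0.1],"twist":58.2,"jaw":0.57},{"delta_pos":[-0.425,-0.274,0.1],"twist":58.2,"jaw":0.57},{"delta_pos":[-0.425,-0.274,0.1],"twist":58.2,"jaw":0.57},{"delta_pos":[-0.425,-0.274,0.1],"twist":58.2,"jaw":0.57},{"delta_pos":[-0.425,-0.274,0.1],"twist":58.2,"jaw":0.57},{"delta_pos":[-0.425,-0.274,0.1],"twist":58.2,"jaw":0.57},{"delta_pos":[-0.425,-0.274,0.1],"twist":58.2,"jaw":0.57}]' | tail -c 600; python3 go.py -36.5 104 60
```

```text
time: 1.5
position: [0.4843, 0.1484, 0.106]
tool_rot: [-1.895, -2.505, -0.001]
force: [-0.5, 0.9, 0.1]
width: 0.0205
finger_force: 0.0
t 1.5 plate xy mm [-36.2 106. ] z 106.0 F [-0.5  0.9  0.1] w 0.0205 tilt [0.0003 0.0008] j6 -0.09
twist deg (tool z down): 0.15
twist deg (tool z down): -179.85
tool per plate ex [-2.6e-03  1.0e+00  5.0e-04] ey [1.0e+00 2.6e-03 7.0e-04]
delta tool mm [-2.  -0.3 46. ]
```

```bash
python3 -m handwheel '[{"delta_pos":[0,0,0.03],"twist":0,"jaw":0.57},{"delta_pos":[0,0,0.06],"twist":0,"jaw":0.57},{"delta_pos":[0,0,0.06],"twist":0,"jaw":0.57},{"delta_pos":[0,0,0.06],"twist":0,"jaw":0.57},{"delta_pos":[0,0,0.06],"twist":0,"jaw":0.57}]' | tail -1; python3 go.py -36.5 104 15
python3 - <<'E'
from h import *
g=get_image('side'); save('side1',cv2.resize(g['image'][130:300,150:360],None,fx=3.5,fy=3.5,interpolation=cv2.INTER_CUBIC))
E
```

```text
finger_force: 0.0
t 2.0 plate xy mm [-34.6 105. ] z 47.6 F [-0.2  0.1 -0.3] w 0.0201 tilt [0.0035 0.0009] j6 -0.091
twist deg (tool z down): 0.1
twist deg (tool z down): -179.9
tool per plate ex [-0.0017  1.      0.0036] ey [ 1.0e+00  1.7e-03 -1.0e-04]
delta tool mm [-1.  -2.  32.6]
```

View pics/side1.png

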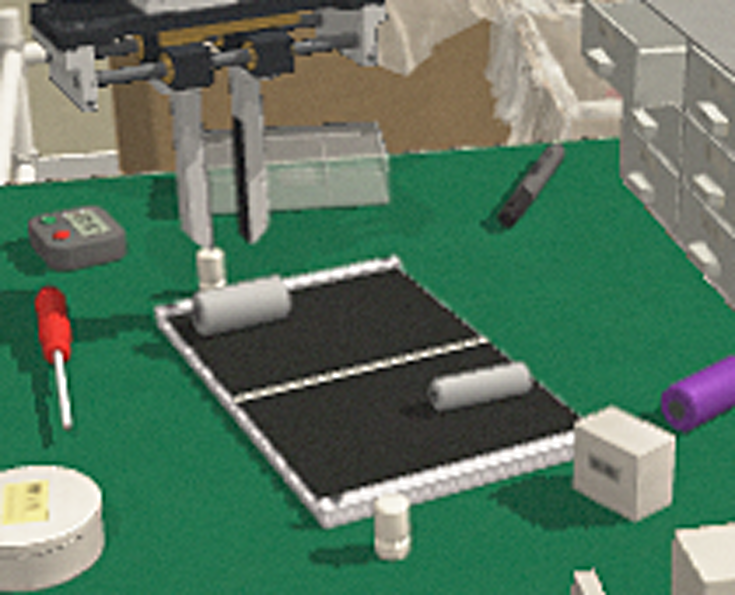

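The fingertips at crop (195,240) and (250,240) are behind the thick dowel at (243,305), centred on it and in front of the post at (210,268). I'll lower them to mid-height and start pushing.

```bash
python3 -m handwheel '[{"delta_pos":[0,0,0.015],"twist":0,"jaw":0.57},{"delta_pos":[0,-0.001,0.03],"twist":0,"jaw":0.57},{"delta_pos":[0,-0.001,0.03],"twist":0,"jaw":0.57},{"delta_pos":[0,-0.001,0.03],"twist":0,"jaw":0.57}]' | tail -1; python3 go.py -36.5 104 15
```

```text
finger_force: 0.0
t 2.45 plate xy mm [-36.1 104.3] z 16.7 F [ 0.1  0.8 -0.3] w 0.0203 tilt [0.0017 0.0004] j6 -0.091
twist deg (tool z down): 0.03
twist deg (tool z down): -179.97
tool per plate ex [-6.0e-04  1.0e+00  1.7e-03] ey [ 1.e+00  6.e-04 -0.e+00]
delta tool mm [-0.3 -0.4  1.7]
```

```bash
python3 -m handwheel '[{"delta_pos":[-0.003,0,0.001],"twist":0,"jaw":0.57},{"delta_pos":[-0.006,0,0.001],"twist":0,"jaw":0.57},{"delta_pos":[-0.009,0,0.001],"twist":0,"jaw":0.57},{"delta_pos":[-0.012,0,0.001],"twist":0,"jaw":0.57},{"delta_pos":[-0.015,0,0.001],"twist":0,"jaw":0.57},{"delta_pos":[-0.018,0,0.001],"twist":0,"jaw":0.57},{"delta_pos":[-0.021,0,0.001],"twist":0,"jaw":0.57},{"delta_pos":[-0.024,0,0.001],"twist":0,"jaw":0.57},{"delta_pos":[-0.027,0,0.001],"twist":0,"jaw":0.57},{"delta_pos":[-0.030,0,0.001],"twist":0,"jaw":0.57},{"delta_pos":[-0.033,0,0.001],"twist":0,"jaw":0.57},{"delta_pos":[-0.036,0,0.001],"twist":0,"jaw":0.57},{"delta_pos":[-0.039,0,0.001],"twist":0,"jaw":0.57},{"delta_pos":[-0.042,0,0.001],"twist":0,"jaw":0.57},{"delta_pos":[-0.045,0,0.001],"twist":0,"jaw":0.57},{"delta_pos":[-0.048,0,0.001],"twist":0,"jaw":0.57},{"delta_pos":[-0.051,0,0.001],"twist":0,"jaw":0.57},{"delta_pos":[-0.053,0,0.001],"twist":0,"jaw":0.57},{"delta_pos":[-0.055,0,0.001],"twist":0,"jaw":0.57},{"delta_pos":[-0.056,0,0.001],"twist":0,"jaw":0.57}]' | tail -1; python3 go.py -36.5 20 15
cat > look.py <<'E'
from h import *; from meas import *; import sys
mid,ex,ey,_,_=plate()
def find(g,cam='top'):
    im=g['image']; gray=cv2.cvtColor(im,cv2.COLOR_RGB2GRAY); hsv=cv2.cvtColor(im,cv2.COLOR_RGB2HSV)
    for nm,z,xs,xw in(('thick',.020,-36.5,1),('thin',.016,38.8,1)):
        # inside inlay half, project pixels
        poly=np.array([proj(g,np.r_[mid+ex*a+ey*b,z]) for a,b in((xs-32,-105),(xs+32,-105),(xs+32,105),(xs-32,105)) for a,b in[(a/1000,b/1000)]])
        m=np.zeros(gray.shape,np.uint8); cv2.fillPoly(m,[poly.round().astype(np.int32)],1)
        b=((gray>95)&(m>0)).astype(np.uint8)
        k=cv2.connectedComponentsWithStats(cv2.morphologyEx(b,cv2.MORPH_OPEN,np.ones((5,5),np.uint8)))
        for i in range(1,k[0]):
            if k[2][i,4]<60: continue
            P=((wc(g,z,k[1]==i)-mid)@np.c_[ex,ey])*1000
            r=cv2.minAreaRect(P.astype(np.float32)); w=np.linalg.eigh(np.cov(P.T))[1][:,1]
            print(cam,nm,'px',k[2][i].tolist(),'plate mm',np.round(r[0],1),'size',np.round(r[1],1),'ang',round(float(np.degrees(np.arctan(w[1]/w[0]))),1))
for c in ['top','side']:
    g=get_image(c); find(g,c)
    if len(sys.argv)>1: 
        im=g['image']; cr=im[190:290,195:370] if c=='top' else im[170:290,170:340]
        save(sys.argv[1]+c,cv2.resize(cr,None,fx=4.5,fy=4.5,interpolation=cv2.INTER_CUBIC))
E
python3 look.py a
```

```text
finger_force: 0.0
t 4.45 plate xy mm [-36.8  48.1] z 14.5 F [ 0.7  0.  -0.1] w 0.0202 tilt [0.0001 0.    ] j6 -0.201
twist deg (tool z down): 0.02
twist deg (tool z down): -179.98
tool per plate ex [-4.e-04  1.e+00  1.e-04] ey [1.e+00 4.e-04 0.e+00]
delta tool mm [-28.1   0.3  -0.5]
top thick px [252, 241, 21, 33, 394] plate mm [-35.4  25.7] size [32.8 68.2] ang -19.1
top thick px [224, 263, 16, 10, 118] plate mm [-54.   87.9] size [30.3 18. ] ang 68.6
top thin px [299, 207, 7, 24, 167] plate mm [ 38.3 -59.2] size [12.3 47.9] ang -4.0
top thin px [221, 208, 41, 19, 626] plate mm [48.9 65.5] size [85.4 33.6] ang 79.2
top thin px [264, 211, 13, 25, 255] plate mm [32.   5.6] size [21.4 51.9] ang -12.4
side thick px [207, 212, 37, 23, 488] plate mm [-31.9  54.5] size [100.7  57. ] ang -86.2
side thin px [275, 234, 27, 12, 238] plate mm [ 39.5 -57.8] size [31.7 56.4] ang 4.9
```

View pics/aside.png

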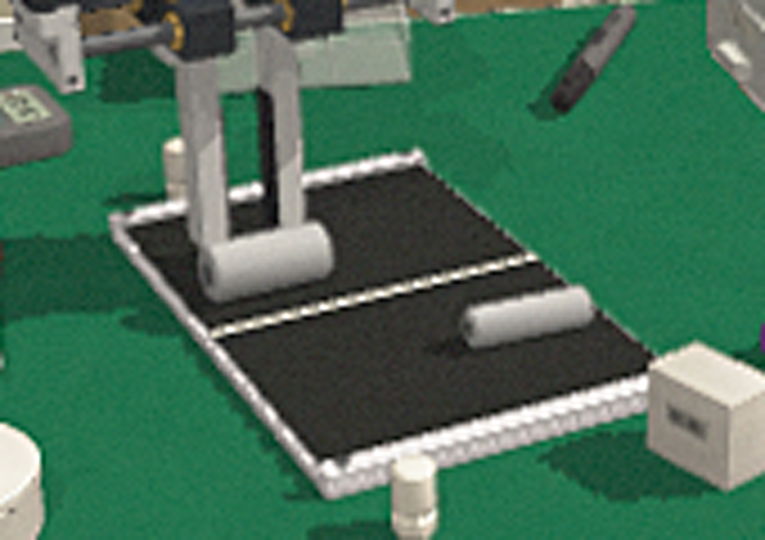

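The side view shows the thick dowel ahead of the fingers at crop (265,260). It is parallel to the line and rolling well, so I push on slowly and then back off.

```bash
python3 -m handwheel '[{"delta_pos":[-0.002,0,0],"twist":0,"jaw":0.57},{"delta_pos":[-0.004,0,0],"twist":0,"jaw":0.57},{"delta_pos":[-0.006,0,0],"twist":0,"jaw":0.57},{"delta_pos":[-0.008,0,0],"twist":0,"jaw":0.57},{"delta_pos":[-0.010,0,0],"twist":0,"jaw":0.57},{"delta_pos":[-0.012,0,0],"twist":0,"jaw":0.57},{"delta_pos":[-0.014,0,0],"twist":0,"jaw":0.57},{"delta_pos":[-0.016,0,0],"twist":0,"jaw":0.57},{"delta_pos":[-0.018,0,0],"twist":0,"jaw":0.57},{"delta_pos":[-0.0195,0,0],"twist":0,"jaw":0.57},{"delta_pos":[-0.021,0,0],"twist":0,"jaw":0.57},{"delta_pos":[-0.022,0,0],"twist":0,"jaw":0.57},{"delta_pos":[-0.023,0,0],"twist":0,"jaw":0.57},{"delta_pos":[-0.024,0,0],"twist":0,"jaw":0.57},{"delta_pos":[-0.025,0,0],"twist":0,"jaw":0.57},{"delta_pos":[-0.026,0,0],"twist":0,"jaw":0.57},{"delta_pos":[-0.0265,0,0],"twist":0,"jaw":0.57},{"delta_pos":[-0.0265,0,0],"twist":0,"jaw":0.57}]' | tail -1; python3 go.py
python3 -m handwheel '[{"delta_pos":[0.01,0,0],"twist":0,"jaw":0.57},{"delta_pos":[0.03,0,0],"twist":0,"jaw":0.57},{"delta_pos":[0.04,0,-0.03],"twist":0,"jaw":0.57},{"delta_pos":[0.04,0,-0.08],"twist":0,"jaw":0.57},{"delta_pos":[0.08,0,-0.12],"twist":0,"jaw":0.57},{"delta_pos":[0.13,0,-0.12],"twist":0,"jaw":0.57},{"delta_pos":[0.18,0,-0.12],"twist":0,"jaw":0.57},{"delta_pos":[0.18,0,-0.12],"twist":0,"jaw":0.57}]' | tail -1; python3 go.py; python3 look.py b
```

```text
finger_force: 0.0
t 6.35 plate xy mm [-36.8  21.8] z 14.5 F [0.3 0.7 0.1] w 0.02 tilt [0. 0.] j6 -0.252
twist deg (tool z down): 0.02
twist deg (tool z down): -179.98
tool per plate ex [-4.e-04  1.e+00  0.e+00] ey [1.e+00 4.e-04 0.e+00]
finger_force: 0.0
t 7.15 plate xy mm [-37.5 207.4] z 135.3 F [ 0.2 -0.3 -0.2] w 0.0201 tilt [0.0004 0.0031] j6 0.103
twist deg (tool z down): 0.42
twist deg (tool z down): -179.58
tool per plate ex [-0.0074  1.      0.0012] ey [1.     0.0073 0.0028]
top thick px [269, 244, 12, 26, 290] plate mm [-36.6   1. ] size [22.1 50.2] ang -1.4
top thin px [299, 207, 8, 24, 172] plate mm [ 38.2 -60.2] size [14.4 47.9] ang -5.1
side thick px [222, 225, 28, 16, 338] plate mm [-34.3   3.4] size [47.9 57.6] ang 30.9
side thin px [275, 234, 27, 12, 236] plate mm [ 39.6 -57.4] size [31.2 56.2] ang 4.4
```

View pics/btop.png

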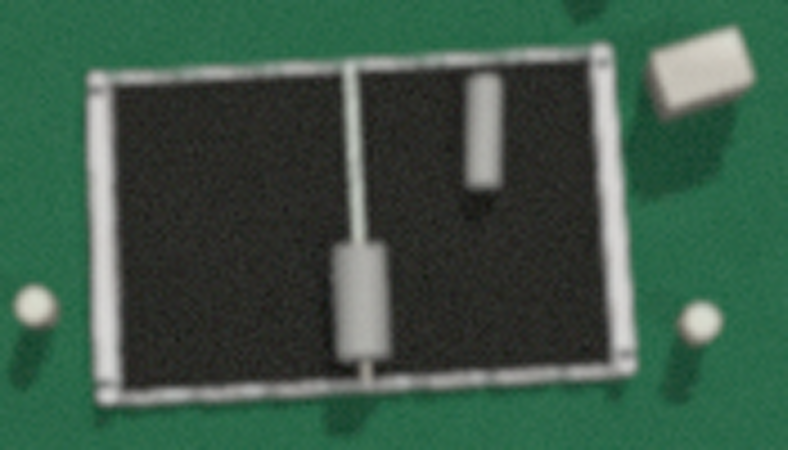

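The thick dowel sits over the line at crop (360,300), with y≈1 mm and parallel; the posts and block haven't moved. Now the thin one: I go behind it on the −y side.

```bash
python3 -m handwheel '[{"delta_pos":[-0.284,0.076,0],"twist":0,"jaw":0.57},{"delta_pos":[-0.284,0.076,0],"twist":0,"jaw":0.57},{"delta_pos":[-0.284,0.076,0],"twist":0,"jaw":0.57},{"delta_pos":[-0.284,0.076,0],"twist":0,"jaw":0.57},{"delta_pos":[-0.284,0.076,0],"twist":0,"jaw":0.57},{"delta_pos":[-0.284,0.076,0],"twist":0,"jaw":0.57},{"delta_pos":[-0.284,0.076,0],"twist":0,"jaw":0.57},{"delta_pos":[-0.284,0.076,0],"twist":0,"jaw":0.57},{"delta_pos":[-0.284,0.076,0.04],"twist":0,"jaw":0.57},{"delta_pos":[-0.284,0.076,0.085],"twist":0,"jaw":0.57},{"delta_pos":[-0.284,0.076,0.085],"twist":0,"jaw":0.57},{"delta_pos":[-0.284,0.076,0.085],"twist":0,"jaw":0.57},{"delta_pos":[-0.284,0.076,0.085],"twist":0,"jaw":0.57}]' | tail -1; python3 go.py 38.5 -82 12
```

```text
finger_force: 0.0
t 8.55 plate xy mm [ 40.8 -82.2] z 52.6 F [1.2 0.3 0.5] w 0.0202 tilt [ 0.0047 -0.0004] j6 -0.387
twist deg (tool z down): 0.08
twist deg (tool z down): -179.92
tool per plate ex [-0.0013  1.      0.0044] ey [ 1.      0.0013 -0.0016]
delta tool mm [ 0.2 -2.5 40.6]
```

```bash
python3 -m handwheel '[{"delta_pos":[0,0,0.015],"twist":0,"jaw":0.57},{"delta_pos":[0,0,0.03],"twist":0,"jaw":0.57},{"delta_pos":[0,0,0.0375],"twist":0,"jaw":0.57},{"delta_pos":[0,0,0.0375],"twist":0,"jaw":0.57},{"delta_pos":[0,0,0.0375],"twist":0,"jaw":0.57}]' | tail -1; python3 go.py 38.5 -17 12; python3 look.py c
```

```text
finger_force: 0.0
t 9.05 plate xy mm [ 39.  -82.1] z 11.5 F [-0.2  0.1 -0.4] w 0.0201 tilt [-0.0009  0.0002] j6 -0.387
twist deg (tool z down): 0.02
twist deg (tool z down): -179.98
tool per plate ex [-4.e-04  1.e+00 -8.e-04] ey [1.e+00 4.e-04 4.e-04]
delta tool mm [65.1 -0.4 -0.5]
top thick px [251, 241, 14, 15, 165] plate mm [-16.8  33.8] size [22.3 32.9] ang -33.1
top thick px [280, 253, 39, 19, 483] plate mm [-50.5 -47.2] size [75.9 36. ] ang 73.2
top thin px [258, 204, 21, 33, 373] plate mm [39.3 10.5] size [23.4 75.8] ang -25.1
top thin px [301, 213, 17, 10, 123] plate mm [ 39.4 -73.6] size [32.7 18.7] ang 69.0
side thick px [222, 225, 27, 16, 332] plate mm [-33.9   3.3] size [57.  47.1] ang 34.0
side thin px [275, 221, 23, 28, 381] plate mm [ 47.2 -38.2] size [105.3  38.7] ang 61.9
```

View pics/cside.png

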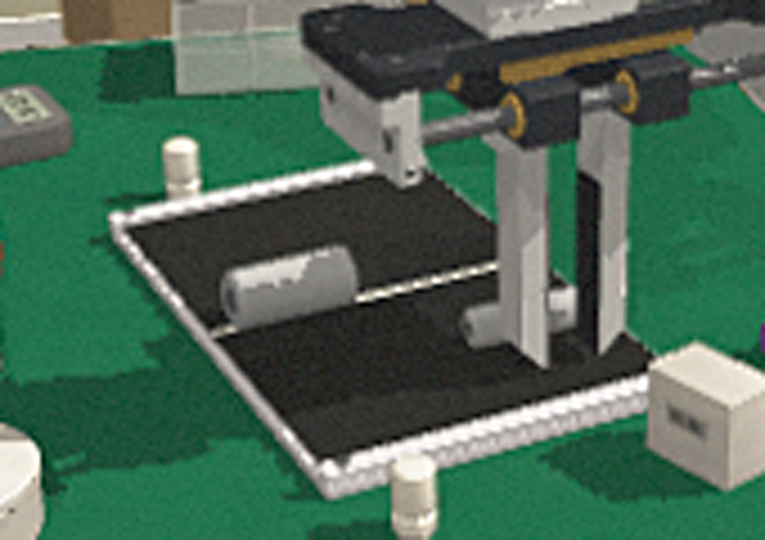

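The fingers at crop (530,350) and (610,340) stand behind the thin dowel at (520,320), clear of the block. Now I push it toward +y.

```bash
python3 -m handwheel '[{"delta_pos":[0.002,0,0],"twist":0,"jaw":0.57},{"delta_pos":[0.004,0,0],"twist":0,"jaw":0.57},{"delta_pos":[0.006,0,0],"twist":0,"jaw":0.57},{"delta_pos":[0.008,0,0],"twist":0,"jaw":0.57},{"delta_pos":[0.010,0,0],"twist":0,"jaw":0.57},{"delta_pos":[0.012,0,0],"twist":0,"jaw":0.57},{"delta_pos":[0.014,0,0],"twist":0,"jaw":0.57},{"delta_pos":[0.016,0,0],"twist":0,"jaw":0.57},{"delta_pos":[0.018,0,0],"twist":0,"jaw":0.57},{"delta_pos":[0.020,0,0],"twist":0,"jaw":0.57},{"delta_pos":[0.022,0,0],"twist":0,"jaw":0.57},{"delta_pos":[0.024,0,0],"twist":0,"jaw":0.57},{"delta_pos":[0.026,0,0],"twist":0,"jaw":0.57},{"delta_pos":[0.028,0,0],"twist":0,"jaw":0.57},{"delta_pos":[0.030,0,0],"twist":0,"jaw":0.57},{"delta_pos":[0.032,0,0],"twist":0,"jaw":0.57},{"delta_pos":[0.034,0,0],"twist":0,"jaw":0.57},{"delta_pos":[0.036,0,0],"twist":0,"jaw":0.57},{"delta_pos":[0.038,0,0],"twist":0,"jaw":0.57},{"delta_pos":[0.040,0,0],"twist":0,"jaw":0.57}]' | tail -1; python3 go.py 39 -17.5 12
python3 -m handwheel '[{"delta_pos":[0.002,0,0],"twist":0,"jaw":0.57},{"delta_pos":[0.004,0,0],"twist":0,"jaw":0.57},{"delta_pos":[0.006,0,0],"twist":0,"jaw":0.57},{"delta_pos":[0.008,0,0],"twist":0,"jaw":0.57},{"delta_pos":[0.010,0,0],"twist":0,"jaw":0.57},{"delta_pos":[0.012,0,0],"twist":0,"jaw":0.57},{"delta_pos":[0.014,0,0],"twist":0,"jaw":0.57},{"delta_pos":[0.016,0,0],"twist":0,"jaw":0.57},{"delta_pos":[0.0175,0,0],"twist":0,"jaw":0.57},{"delta_pos":[0.019,0,0],"twist":0,"jaw":0.57},{"delta_pos":[0.020,0,0],"twist":0,"jaw":0.57},{"delta_pos":[0.021,0,0],"twist":0,"jaw":0.57},{"delta_pos":[0.022,0,0],"twist":0,"jaw":0.57},{"delta_pos":[0.023,0,0],"twist":0,"jaw":0.57},{"delta_pos":[0.024,0,0],"twist":0,"jaw":0.57},{"delta_pos":[0.0245,0,0],"twist":0,"jaw":0.57},{"delta_pos":[0.0245,0,0],"twist":0,"jaw":0.57}]' | tail -1; python3 go.py
python3 -m handwheel '[{"delta_pos":[-0.01,0,0],"twist":0,"jaw":0.57},{"delta_pos":[-0.03,0,0],"twist":0,"jaw":0.57},{"delta_pos":[-0.04,0,-0.03],"twist":0,"jaw":0.57},{"delta_pos":[-0.04,0,-0.08],"twist":0,"jaw":0.57},{"delta_pos":[-0.08,0,-0.12],"twist":0,"jaw":0.57},{"delta_pos":[-0.13,0,-0.12],"twist":0,"jaw":0.57},{"delta_pos":[-0.18,0,-0.12],"twist":0,"jaw":0.57},{"delta_pos":[-0.18,0,-0.12],"twist":0,"jaw":0.57}]' | tail -1; python3 go.py; python3 look.py d
```

```text
finger_force: 0.1
t 11.15 plate xy mm [ 39.2 -42. ] z 12.0 F [-0.3 -0.5 -1.1] w 0.0201 tilt [0.     0.0001] j6 -0.324
twist deg (tool z down): 0.03
twist deg (tool z down): -179.97
tool per plate ex [-5.e-04  1.e+00  1.e-04] ey [1.e+00 5.e-04 1.e-04]
delta tool mm [24.5 -0.2 -0. ]
finger_force: 0.0
t 12.85 plate xy mm [ 39.2 -17.5] z 12.0 F [ 0.2 -1.2 -1.1] w 0.0201 tilt [0.     0.0001] j6 -0.285
twist deg (tool z down): 0.03
twist deg (tool z down): -179.97
tool per plate ex [-6.e-04  1.e+00  0.e+00] ey [1.e+00 6.e-04 1.e-04]
finger_force: 0.0
t 13.65 plate xy mm [  38.2 -204.3] z 132.2 F [-0.1 -0.7 -0.2] w 0.0201 tilt [ 0.0014 -0.0031] j6 -0.553
twist deg (tool z down): -0.34
twist deg (tool z down): 179.66
tool per plate ex [6.e-03 1.e+00 5.e-04] ey [ 1.     -0.006  -0.0034]
top thick px [269, 243, 13, 27, 304] plate mm [-35.7   0.2] size [53.  23.2] ang 0.1
top thin px [269, 205, 8, 26, 201] plate mm [43.8  0.9] size [14.4 52. ] ang -3.2
side thick px [222, 225, 28, 16, 338] plate mm [-34.3   3.4] size [47.9 57.6] ang 30.9
side thin px [262, 220, 26, 13, 219] plate mm [41.2  1.1] size [35.9 56.8] ang 10.0
```

View pics/dtop.png

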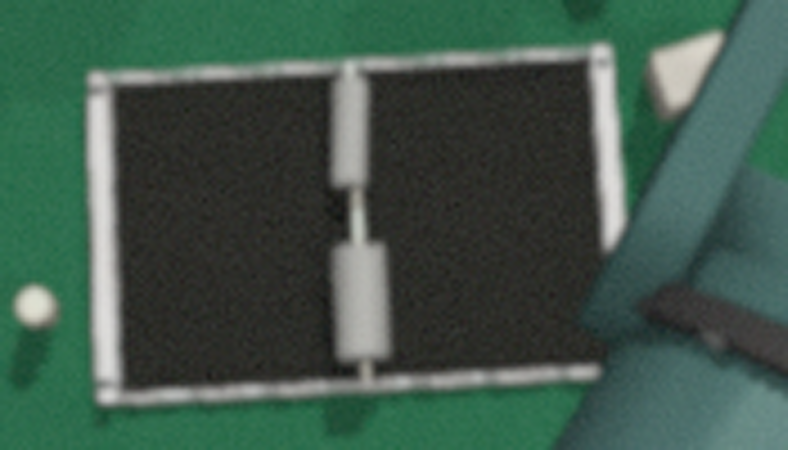

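Both dowels lie on the line at crop (350,130) and (360,300), each within about 1 mm of it. The arm is clear of everything, so I hand in.

```bash
python3 -c "from bench import job_done; print(job_done())"
```

```text
the job is handed in; nothing more can be done
None
```

I rolled the thick dowel and then the thin one onto the white line, and handed the job in at about 14 s of the 54 s allowed. At the last look both lay within about 1 mm of the line and 4° of parallel. Post_a and the block had not visibly moved; post_b was hidden behind the arm in that view but was in place in the one before. No verdict came back.

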